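Set a dish stage to its reading mark

ROBOT

A 7-joint arm with a two-finger parallel gripper is mounted at the origin on a cart in front of the work surface, level with it; the furniture and walls round the work are solid. World frame = base frame: x ahead of the robot, y to its left, z up, the work surface at z = 0. Lengths are in m, angles in rad, forces in N, time in s.
With the tool pointing down it reaches from about 0.4 to 0.85 m from the base axis. Payload 4.5 kg.
Tool frame: the origin (TCP) lies midway between the tips of the shut fingers; the grasp point (between the pads) lies 19 mm behind it (bot.tcp_to_grasp is the distance from the TCP to the grasp point, in m); z points along the fingers, y is the line along which they close (so a half turn about z gives the same grasp; the last joint's range is limited). The gripper opens to 85 mm and grips with 20 to 120 N. Pads are 22 mm wide; open, the fingers measure 114 mm over their backs; the gripper's body (76 mm by 85 mm) begins 54 mm behind the grasp point. The pads swing forward as they close: fully open they stand 13 mm farther back than shut.
Start: joints at [1.16, 0.689, -0.195, 1.565, 0.157, 0.902, -0.215], TCP at [0.269, -0.564, 0.209] pointing down, gripper open.
Joint ranges: [-3.01, 3.01], [-0.46, 2.08], [-1.47, 1.51], [0.13, 2.56], [-1, 4.14], [0.04, 2.09], [-2.66, 2.66]. Speed limits (rad/s): [2.57, 2.57, 3.14, 3.14, 3.14, 3.14, 3.14].

INTERFACE

Orientations are given as a unit quaternion [x, y, z, w].
In Python, from rig import bot gives the robot as it stands. Calls block until the motion is done:
- bot.movep(position, orientation): joint-space move of the TCP to a pose.
- bot.movel(position, rate=0.15, orientation=None, force_limit=None): straight line of the TCP; orientation=None keeps the orientation; rate is the mean speed in m/s. With force_limit (N) it stops when the force on the tool has changed by that much, and returns True; else False.
- bot.move_joints(angles): joint-space move.
- bot.grip(opening): opening from 0.0 (shut) to 1.0 (fully open); the grip force is fixed at half the most; returns when the fingers have stopped.
- bot.wait(seconds).
- bot.solve_ik(position, orientation): joint angles nearest the present ones, or None.
- bot.get_obs(): the state.
- bot.grab_frame(name): name is "scene" or "top" or "wrist"; returns the picture (384x512x3 uint8, red, green, blue); there is no depth.
- bot.camera_model(name): a dict with "intrinsics" (3x3 intrinsics, pixels), "origin" and "attitude" of the camera in the world. Camera axes: x right, y down, z forward; pixel columns grow to the right and rows downward; lengths in m; the calibration is good to about 2 mm. A picture is of the moment at which its call begins: read the wrist's pose just before it. camera_model takes no time and is no camera call; for the wrist camera it gives the pose at the moment of the call.
A pose or a line that the arm cannot do raises bot.MotionError and nothing moves.
- bot.hand_in(): hands the job in; it is judged then, once.
The state is a dict: "t": time; "joint_positions": joint angles; "qd": joint speeds; "effort": joint torques, N m; "position": TCP position; "orientation": TCP orientation; "ft_force": force on the tool from outside, world axes, zero at the start; "torque": the same for the moment, N m; "opening": opening from 0.0 (shut) to 1.0 (fully open); "grasp_force": force on a finger pad.
Only numpy, scipy, OpenCV 4.12 (cv2) and the standard library are available. Lean on these libraries where they do the work, as an engineer would, in place of code of your own. Each camera call takes 0.05 s, during which the arm holds its last target. There are 200 camera calls.

TASK

Bring the Petri dish on the sliding stage to its reading position: turn the black winged drive knob at the end of the stage until the pointer on the dish carriage stands opposite the nose of the arrow-shaped pointed tab (not the square tab, which marks the loading position), then let go. Move the carriage only by the knob, without touching it or the dish, and leave the round clamp screw at the other end as it is.

Things in the scene. Friction and masses are not known exactly. Their poses are not given: they have to be found in the camera images.
- drive_grip (a point): Centre of the drive knob's black wing, on its upright axis, 68 mm above the worktop; turns with it. Wing: 46 mm long (point x), 14 thick (y), 46 to 84 mm above the worktop, on a 52 mm metal disc and a grey housing (84 x 76, top 40 mm). Stiff (0.05 N m), stays put; 1.35 rad each way from the wing square to the slide. 1 rad counter-clockwise from above moves the carriage 50 mm away from the knob.
- carriage: Aluminium plate 96 x 98 mm, top 40 mm above the worktop, carrying a fixed 89 mm Petri dish (top 54 mm). Origin at worktop height under the dish centre. Slides along its y; the drive knob lies to -y, 175 mm from mid-slide. Its dark pointer points to -x: tip 74 mm to -x of the origin, 41 mm up, same y as the origin.
- index_nose (a point): Tip of the nose, at its top edge 42 mm above the worktop, of the pointed tab: dark steel arrow 30 mm long, head 20 wide, shank 8, 12 high, fixed on the white scale along the stage. Its x points to the carriage, y lies along the slide like the carriage's y. The pointer tip passes 4 mm from it. A square tab (26 mm) elsewhere on the scale is not the mark.
- clamp_screw (a joint): Round knurled steel clamp screw, 28 mm across, top 38 mm above the worktop, at the stage's end away from the drive knob. Angle about the vertical, 0 at the start. It does not move the carriage.

How it is judged:
By the outcome, as a careful person would: the job done as asked, in the order asked, and still so for the second after the job is handed in, with the robot touching nothing.
It also fails if it takes over 26 s, if anything falls off the work surface, if the arm or the gripper's body presses on something with over 40 N, if the wrist force passes 120 N, or if a joint passes its speed limit or range.

## Working session

There is one attempt and no reset: what is moved stays moved. The work goes in short steps, each a Python script; the robot and the scene stay as the last script left them, time stands still between calls to the robot, and variables do not carry over. Pictures are saved under pics/ and viewed, at most 10 in all, crops included, and the job is handed in when it is done.

```bash
mkdir -p pics; ls; python3 - <<'E'
from rig import bot
import cv2
for n in("top","scene"):
    cv2.imwrite(f"pics/{n}0.png",bot.grab_frame(n)[:,:,::-1]); m=bot.camera_model(n); print(n,m)
print(bot.get_obs()["t"])
E
```

```text
pics
top {'intrinsics': array([[442.37200665,   0.        , 259.4273209 ],
       [  0.        , 442.37200665, 189.18676386],
       [  0.        ,   0.        ,   1.        ]]), 'origin': array([0.40901085, 0.02577804, 1.04574883]), 'attitude': array([-0.70431646,  0.70766178, -0.0399325 ,  0.03947821])}
scene {'intrinsics': array([[431.48365712,   0.        , 251.4949624 ],
       [  0.        , 431.48365712, 190.97186335],
       [  0.        ,   0.        ,   1.        ]]), 'origin': array([ 0.10577171, -0.58829725,  0.53831966]), 'attitude': array([ 0.83541963, -0.25783811,  0.14652246, -0.46273611])}
0.1
```

View pics/top0.png

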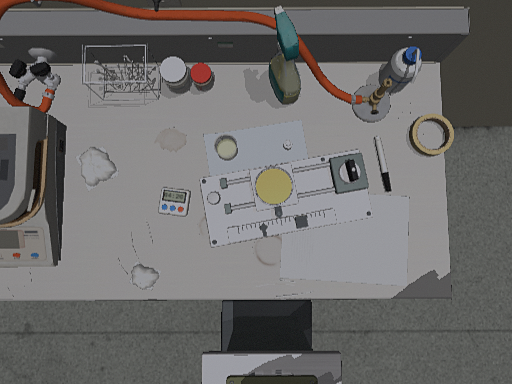

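View pics/scene0.png

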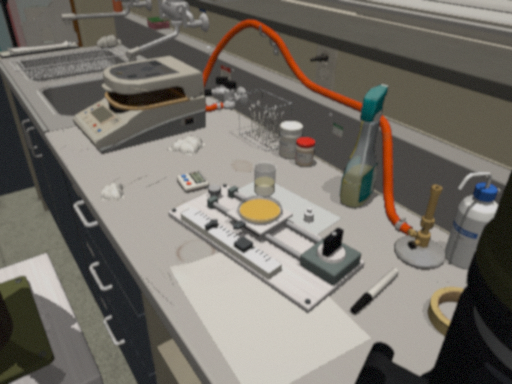

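The top view shows the knob at about (351,171), the dish at (274,186), the square tab at (301,221) and the probable arrow at (264,229). I'll zoom in on the stage.

```bash
python3 - <<'E'
import cv2
a=cv2.imread("pics/top0.png")[140:250,190:380]
cv2.imwrite("pics/z.png",cv2.resize(a,None,fx=4.2,fy=4.2,interpolation=cv2.INTER_CUBIC))
E
```

```text
(no output)
```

View pics/z.png

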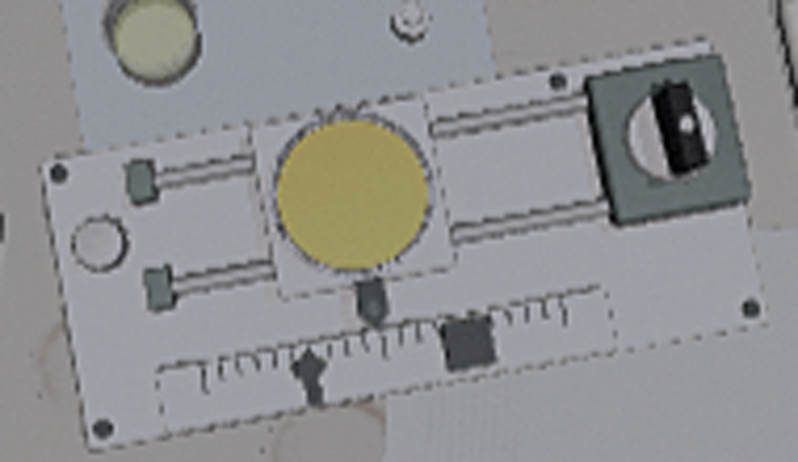

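The pointer tip is at zoomed (376,325), the arrow nose at (306,348), and the wing is about square to the slide. So the carriage must move roughly 40 mm away from the knob, about 0.8 rad counter-clockwise.

```bash
cat > h.py <<'E'
from rig import bot
import numpy as np, cv2
from scipy.spatial.transform import Rotation as R
def cast(m,px,z):
    px=np.atleast_2d(px).astype(float)
    d=np.c_[px,np.ones(len(px))]@np.linalg.inv(m["intrinsics"]).T@R.from_quat(m["attitude"]).as_matrix().T
    return m["origin"]+d*((z-m["origin"][2])/d[:,2])[:,None]
def proj(K,o,Rm,p):
    c=(np.atleast_2d(p)-o)@Rm; c=c@K.T; return c[:,:2]/c[:,2:]
def down(yaw): # tool y axis at world angle yaw, z down
    y=np.array([np.cos(yaw),np.sin(yaw),0]);z=np.array([0,0,-1.]);return R.from_matrix(np.c_[np.cross(y,z),y,z])
E
python3 - <<'E'
from h import *
m=bot.camera_model("top"); f=lambda x,y:(190+x/4.2,140+y/4.2)
img=cv2.imread("pics/top0.png"); 
sub=img[150:195,330:372]; mask=(sub.max(2)<45).astype(np.uint8)
n,l,s,c=cv2.connectedComponentsWithStats(mask); print(s[1:],c[1:])
k=1+s[1:,4].argmax(); r=cv2.minAreaRect(np.argwhere(l==k)[:,::-1].astype(np.float32)); print(r)
top=cast(m,c[k]+[330,150],0.08)[0]; print("wing",top)
hs=cast(m,[f(588,80),f(720,57),f(750,195),f(615,222)],.04); print("housing",hs.mean(0))
rail=cast(m,[f(168,290),f(600,207)],.03); d=rail[1]-rail[0]; print("slide dir to knob",np.degrees(np.arctan2(d[1],d[0])))
P=cast(m,[f(376,325),f(306,348),f(352,193)],.041);print("ptr,nose,dish",P)
print(cast(m,[f(655,85),f(675,173)],.084))
w=bot.camera_model("wrist");o=bot.get_obs();T=R.from_quat(o["orientation"])
print("wrist cam in tool",T.inv().apply(w["origin"]-o["position"]),(T.inv()*R.from_quat(w["attitude"])).as_matrix().round(3),w["intrinsics"],T.as_matrix().round(2))
g=top.copy();g[2]=.2
u=np.arctan2(d[1],d[0])
for yaw in(u,u+np.pi):
  q=down(yaw).as_quat(); s=bot.solve_ik(g,q); print(yaw,s)
E
```

```text
[[ 15  10  13  22 154]
 [  0  12   6  28  41]
 [  5  41   2   2   4]] [[20.94155844 20.0974026 ]
 [ 2.24390244 25.65853659]
 [ 5.5        41.5       ]]
((21.264707565307617, 20.05882453918457), (21.10059928894043, 8.731282234191895), 75.96376037597656)
wing [ 0.55944346 -0.17735684  0.08      ]
housing [ 0.55917631 -0.18136806  0.04      ]
slide dir to knob -79.3665537808404
ptr,nose,dish [[ 0.45777835 -0.02043932  0.041     ]
 [ 0.44555797  0.01745363  0.041     ]
 [ 0.5296736  -0.00807504  0.041     ]]
[[ 0.58084735 -0.16613149  0.084     ]
 [ 0.53422987 -0.17532952  0.084     ]]
wrist cam in tool [ 0.07631174 -0.00048578 -0.16459131] [[-0.    -0.956 -0.292]
 [ 1.     0.    -0.001]
 [ 0.    -0.292  0.956]] [[345.48636962   0.         249.29841488]
 [  0.         345.48636962 186.88147122]
 [  0.           0.           1.        ]] [[ 0.9   0.43 -0.  ]
 [ 0.43 -0.9   0.  ]
 [-0.   -0.   -1.  ]]
-1.385207679436819 [ 0.27378454  0.64534191 -0.0774971   1.69849181  0.06494232  0.80025739
 -1.21864648]
1.756384974152974 [ 0.73275689  0.79752494 -0.94095024  1.67357525  0.725922    1.0576065
  1.31407615]
```

```bash
python3 - <<'E'
from h import *
u=np.radians(-79.4); yaw=u+np.pi; e=np.array([np.cos(u),np.sin(u),0]); q=down(yaw)
xt=q.as_matrix()[:,0]
p=np.array([.4456,.0175,0])+e*.07-xt*.07; p[2]=.15
print(p,xt)
g=np.array([.5594,-.179,.053])
cur=bot.get_obs()["joint_positions"]
for a in (0,.4,.8,.9): print(a,bot.solve_ik(g,down(yaw+a).as_quat()), bot.solve_ik(g,down(u+a).as_quat()))
bot.movep(p,q.as_quat())
m=bot.camera_model("wrist"); im=bot.grab_frame("wrist")
cv2.imwrite("pics/w1.png",im[:,:,::-1]); np.savez("w1.npz",**m)
print(bot.get_obs()["t"])
print(proj(m["intrinsics"],m["origin"],R.from_quat(m["attitude"]).as_matrix(),[[.4456,.0175,.042],[.4578,-.0204,.041],g]))
cv2.imwrite("pics/w1b.png",cv2.resize(im[:,:,::-1],(800,600),interpolation=cv2.INTER_CUBIC))
E
```

```text
[ 0.52728207 -0.03842888  0.15      ] [-0.98293535 -0.18395135 -0.        ]
0 [ 0.63747482  0.96292394 -0.74189727  1.78112347  0.90885093  0.77982714
  1.1713525 ] [ 0.24985347  0.85892341 -0.03252191  1.80263412  0.05324938  0.48087819
 -1.20440715]
0.4 [ 0.83502545  1.19416863 -1.25859939  1.77084561  1.24021688  1.21000845
  1.34077335] [ 0.29161418  0.85920476 -0.10526062  1.80031465  0.16962878  0.49080455
 -0.91298541]
0.8 [-0.11476535  0.97374603  0.64775685  1.82236343 -0.91952657  0.67825688
 -2.64385767] [ 0.33173216  0.86165005 -0.17521995  1.79807848  0.27659472  0.50575071
 -0.61224523]
0.9 [-0.07111305  0.94508706  0.55644501  1.82007428 -0.82211416  0.62411394
 -2.63124023] [ 0.34189612  0.86261098 -0.19298567  1.79751095  0.30282409  0.51034617
 -0.53648174]
2.2667
[[342.11431258  85.6076018 ]
 [289.55732813  92.58307003]
 [ 67.63007873 186.24812264]]
```

View pics/w1b.png

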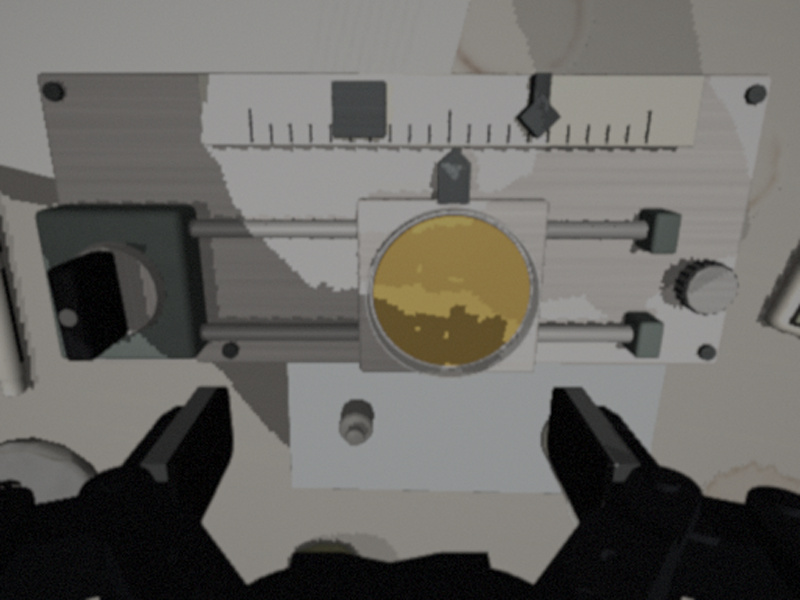

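The wrist view clearly shows the nose tip at (538,137)/1.5625, the pointer tip at (457,149)/1.5625, and the wing close to square.

```bash
python3 - <<'E'
from h import *
w=dict(np.load("w1.npz")); t=bot.camera_model("top"); f=lambda x,y:(190+x/4.2,140+y/4.2)
s=lambda *a:[((x+.5)/1.5625-.5,(y+.5)/1.5625-.5) for x,y in a]
L=cast(w,s((213,147.5),(690,149)),.03); d=L[0]-L[1]; u=np.arctan2(d[1],d[0]); print("u",np.degrees(u))
R2=cast(w,s((548,229),(640,229.5)),.03);
ed=cast(w,s((360,200),(547,200)),.04); d2=ed[0]-ed[1]; print("u edge",np.degrees(np.arctan2(d2[1],d2[0])))
e=d/np.linalg.norm(d)
P=cast(w,s((538,137),(457,149)),.0415); print(P, "disp",(P[1]-P[0])@e, "perp",(P[1]-P[0])@np.array([-e[1],e[0],0]))
D=cast(w,s((454,290)),.054)[0]; print("dish",D,(D-P[1])@e)
K=cast(t,[f(672,136.5)],.046)[0]; print("disc top cam",K)
Kw=cast(w,s((115,207),(120,207),(195,205),(38,207),(158,292)),.04); print(Kw)
print("dist ptr-knob",(K-P[1])@e)
# wing edges from dark mask in the wrist image
im=cv2.imread("pics/w1.png"); mk=(im.max(2)<28).astype(np.uint8); mk[:,120:]=0
n,l,st,c=cv2.connectedComponentsWithStats(mk[:235]); k=1+st[1:,4].argmax(); print(st[k],c[k])
z=im[115:245,10:150]; z=cv2.convertScaleAbs(z,alpha=2.5); cv2.imwrite("pics/wing.png",cv2.resize(z,None,fx=4,fy=4,interpolation=cv2.INTER_CUBIC))
E
```

```text
u -79.7222746260379
u edge -79.54441569763034
[[ 0.44663884  0.01949534  0.0415    ]
 [ 0.45928772 -0.01798574  0.0415    ]] disp 0.03913648111372039 perp 0.005758552180814513
dish [ 0.52647834 -0.00612757  0.054     ] 0.0003202343770508267
disc top cam [ 0.55920044 -0.18220235  0.046     ]
[[ 0.51856606 -0.1822032   0.04      ]
 [ 0.51810565 -0.17970837  0.04      ]
 [ 0.51018733 -0.14236898  0.04      ]
 [ 0.52565716 -0.22062761  0.04      ]
 [ 0.55992215 -0.15810075  0.04      ]]
dist ptr-knob 0.17940806645330654
[  31  161   50   69 2397] [ 56.97288277 193.91113892]
```

View pics/wing.png

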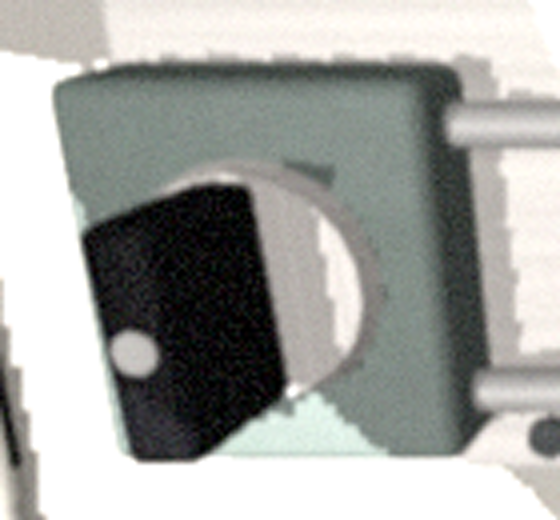

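Knob axis is at (0.559,-0.182). The wing stands about 0.085 rad CCW, which agrees with the pointer-to-knob distance of 179.4 mm. The turn needed is +0.783 rad.

```bash
python3 - <<'E'
from h import *
u=np.radians(-79.6); a0=u+.085; g=np.array([.5592,-.1820,.053]); k=g.copy();k[2]=.15
bot.movep(k,down(a0).as_quat())
print("touch",bot.movel(g,rate=.12,force_limit=12))
bot.grip(0.0); o=bot.get_obs(); print(o["t"],o["opening"],o["grasp_force"],o["ft_force"],o["torque"],o["position"])
for a in np.linspace(0,.783,5)[1:]:
    bot.movel(g,orientation=down(a0+a).as_quat()); o=bot.get_obs(); print(a,o["t"],o["ft_force"].round(1),o["torque"].round(2))
m=bot.camera_model("wrist"); np.savez("w2.npz",**m)
im=bot.grab_frame("wrist"); tp=bot.grab_frame("top")[140:250,190:380]
c=np.vstack([cv2.resize(im,(512,384)),cv2.resize(tp,(512,int(110*512/190)))[:215]])
cv2.imwrite("pics/w2.png",c[:,:,::-1])
print(proj(m["intrinsics"],m["origin"],R.from_quat(m["attitude"]).as_matrix(),[[.4466,.0195,.042]]))
E
```

```text
touch False
5.6917 0.13637680624775997 60.51981210708618 [-0.87546865 -0.20413849  4.40050717] [-0.04727403  0.13850999  0.0198185 ] [ 0.55933902 -0.18220133  0.05339764]
0.19575 6.0333 [-0.5 -1.9  5.1] [-0.25  0.09  0.08]
0.3915 6.375 [ 0.6 -1.2  5.6] [-0.47  0.06  0.03]
0.58725 6.7167 [ 0.5 -3.8  5.5] [-0.72 -0.17  0.04]
0.783 7.0583 [ 1.7 -5.2  5.8] [-1.13 -0.5   0.02]
[[-196.24177771  -14.87148748]]
```

View pics/w2.png

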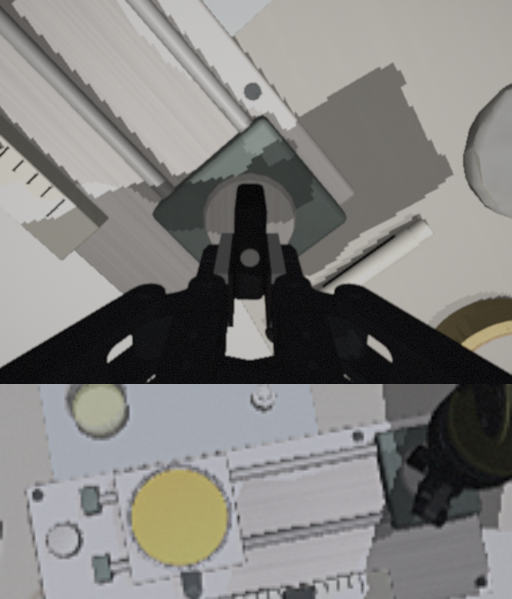

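The wing is gripped and the carriage has moved. I'll release and check from the look pose.

```bash
python3 - <<'E'
from h import *
bot.grip(.7); p=np.array(bot.get_obs()["position"]); p[2]=.15; bot.movel(p,rate=.2)
u=np.radians(-79.6); e=np.array([np.cos(u),np.sin(u),0]); q=down(u+np.pi); xt=q.as_matrix()[:,0]
p=np.array([.4466,.0195,0])+e*.01-xt*.08; p[2]=.14
bot.movep(p,q.as_quat())
m=bot.camera_model("wrist"); im=bot.grab_frame("wrist"); np.savez("w3.npz",**m)
cv2.imwrite("pics/w3.png",im[:,:,::-1]); print(bot.get_obs()["t"])
c=proj(m["intrinsics"],m["origin"],R.from_quat(m["attitude"]).as_matrix(),[[.4466,.0195,.042]])[0].astype(int)
x,y=c-[50,38]; y=max(y,0); print(c,x,y)
z=im[y:y+75,x:x+100,::-1]; cv2.imwrite("pics/w3z.png",cv2.resize(z,None,fx=8,fy=8,interpolation=cv2.INTER_CUBIC))
E
```

```text
9.5917
[262  72] 212 34
```

View pics/w3z.png

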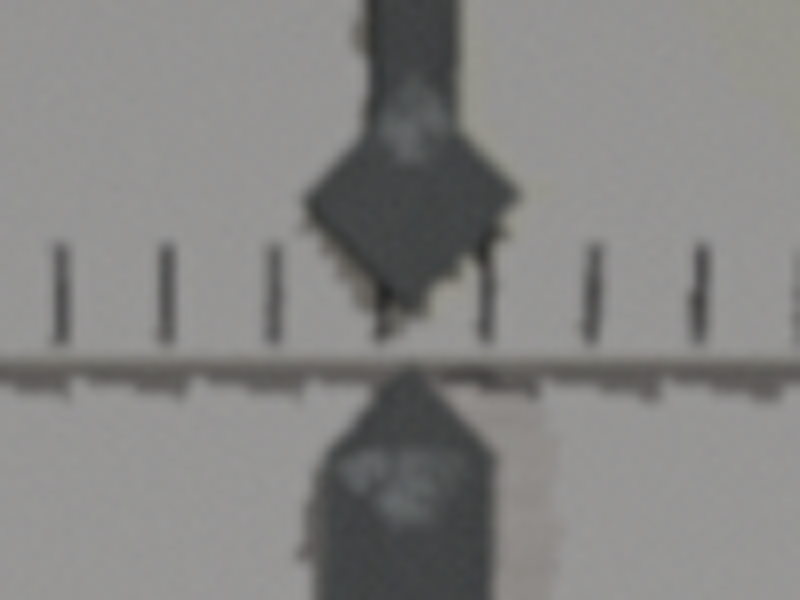

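The nose centre is at x≈412 and the pointer tip at x≈410 in the 8× crop (about 10.7 px/mm), so they are aligned to within about 0.5 mm. The gripper is clear of everything.

```bash
python3 -c "
from rig import bot
print(bot.hand_in())"
```

```text
the job is handed in; nothing more can be done
None
```

The carriage pointer stands opposite the arrow tab's nose to within about 0.5 mm, moved only by the drive knob; the knob is released, the clamp screw was not touched, and the job was handed in at about 9.6 s.

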